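Set the heat and hold the drying box lid ready to drop

TASK

Get the slat drying box ready for loading: with its lid still shut, turn the heat dial on the grey control until its white pointer stands at the long mark, and let go of the dial. Then raise the box's sprung lid by its bar handle past its balance point (about 65 to 80 degrees open, without letting it fly fully open), draw it back and hold it still just below the balance point, 3 to 10 degrees below it, so that it would fall shut by itself if let go. Finish while still holding the lid there in the gripper, for a colleague to load the slats, and leave the other things on the table where they are.

Things in the scene. Friction and masses are not known exactly. Their poses are not given: they have to be found in the camera images.
- drybox: plywood drying box, open on top, 180 (x) x 280 (y) x 95 mm tall, fixed to the table; origin at the centre of its underside. Its louvred front faces its own -x, roughly toward the robot. The lid is hinged along the far (+x) top edge
- lid (a joint): opening angle of the sprung lid (aluminium sheet 180 x 280 x 6 mm, 0.8 kg), rad: 0 shut, growing as it opens, stop at 1.9. Hinge springs carry part of its weight: below its balance point at 1.047 (60 degrees) it falls shut, above it it springs open by itself. At the handle it needs under 2 N either way; hardly any hinge friction
- lid_hinge (a point): point on the lid's hinge axis, at its middle: 90 mm behind the centre of the box (box +x), 100 mm above the table. The axis runs along the box's y
- lid_bar (a point): centre of the lid's handle, a round steel bar 12 mm thick, 130 mm long, along the box's y, on two end rods, in the lid's plane, 44 mm clear of the lid's free edge. At lid angle q it is 230 cos q mm in front (box -x) of the hinge axis and 230 sin q mm above it. Pinched from above across the box's x, it turns between the fingers as the lid swings. Its axes turn with the lid
- control: grey heat control, a fixed housing 130 x 130 x 50 mm tall, origin at the centre of its underside. On its top are the dial and a round white scale with ten ticks 30 degrees apart, from its own -x side clockwise seen from above; the fourth tick, towards the housing's own +y, is the long broad one
- dial (a joint): angle of the heat dial in rad, growing clockwise seen from above, range 0 to 4.71. At 0 the pointer points to the housing's own -x, at 1.571 (90 degrees) to its +y, at the long mark. It turns smoothly against light friction (0.04 N m) and stays where it is left
- dial_grip (a point): on the dial's axis at the height to grip, 78 mm above the table. The black dial is an upright bar 48 mm long, 14 mm thick, standing 52 to 90 mm above the table; its thickness can be pinched from above. Its axes turn with the dial: x is along the bar and the pointer end is its -x end
- dial_nose (a point): pointer end of the dial, a white line on the top and end of the bar, 24 mm from the dial's axis
- long_mark (a point): centre of the long mark (24 x 5 mm, black on white) on top of the housing, 41 mm from the dial's axis
- slat_a: loose wooden slat, 40 x 200 x 12 mm, lying on the table in front of the drying box; a bystander; origin at its underside
- brush: loose paint brush lying on the table; a bystander; origin at its underside
- mug: white mug, 72 mm wide, 80 mm tall; a bystander; origin at its underside
- wrench: steel wrench lying on the table; a bystander; origin at its underside
- bowl: green plastic bowl, 140 mm wide, 50 mm tall; a bystander; origin at its underside
- scoop: green plastic scoop, an open box 90 x 80 x 45 mm with a straight handle; a bystander; origin at its underside

How it is judged:
By the outcome, as a careful person would: the job done as asked, in the order asked, and still so for the second after the job is handed in, while the arm keeps its last pose, push and grip.
It also fails if it takes over 64 s, if anything falls off the work surface, if the arm or the gripper's body presses on something with over 40 N, if the wrist force passes 120 N, or if a joint passes its speed limit or range.

ROBOT

A 6-joint arm with a two-finger parallel gripper is mounted at the origin on the work surface. World frame = base frame: x ahead of the robot, y to its left, z up, the work surface at z = 0. Lengths are in m, angles in degrees, forces in N, time in s.
With the tool pointing down it reaches from about 0.4 to 0.825 m from the base axis. Payload 7 kg.
Tool frame: the origin (TCP) lies midway between the tips of the shut fingers; the grasp point (between the pads) lies 19 mm behind it; z points along the fingers, y is the line along which they close (so a half turn about z gives the same grasp; the last joint's range is limited). The gripper opens to 88 mm and grips with 3 to 60 N. Pads are 19 mm wide; open, the fingers measure 130 mm over their backs; the gripper's body (78 mm by 193 mm) begins 47 mm behind the grasp point.
Start: joints at [-53.738, 20.546, 0.682, 0, -70.136, -16.507], TCP at [0.228, -0.635, 0.227] pointing down, gripper open.
Joint ranges: [-176.03, 176.03], [-82.01, 121.73], [-58.28, 71.71], [-173.87, 95.51], [-174.79, -0.11], [-173.66, 173.66]. Speed limits (degrees/s): [136.94, 136.94, 172.46, 180, 180, 180].

INTERFACE

Orientations are given as [roll, pitch, yaw] about the fixed x, y, z axes, in that order (R = Rz(yaw) Ry(pitch) Rx(roll)).
In Python, from plant import r, eyes, workorder gives the robot as it stands.
- The arm moves only by the tool step_arm, never from a script. Its argument "plan" is a list of rows, each a list of 5 numbers: the shift along the tool's x, y, z each as a share of 25 cm, from -1 to 1, then the turn about the tool's z as a share of 60 degrees, from -1 to 1, then the finger opening in mm, from 0 to 87.6. In form: [[x, y, z, turn, jaw], ...]. A call has 1 to 12 rows; each row is the pose to reach, as a shift and turn from the pose commanded when the call began, along the tool's axes at that moment; what a row does not reach only later rows make up. A row lasts 1/12 s, in which the tool goes at most 41.7 mm and 7.16 degrees, less where a joint would pass 70% of its speed; a pose out of reach is approached as far as the arm can. A call with a number of a shift or a turn outside -1 to 1 is refused whole. A call with a gripper value outside its range is refused whole. The fingers move at their own pace and stop on an object; "newtons" is the grip in N (left out, the last holds). Time passes only in rows, so rows that repeat a pose let the fingers close. It gives the time, the measured TCP pose, the force, the opening and the grip force at its end, in the units of the state.
- r.get_state(): the state, without advancing time (a new reading comes with each control period).
- eyes.capture(name): name is "scene" or "top" or "wrist"; returns the picture (384x512x3 uint8, red, green, blue); there is no depth.
- eyes.camera_model(name): a dict with "fov_y" (degrees; the focal length in pixels is half the picture's height over the tangent of half this angle, whatever the lens; pixels are square), "cx", "cy" (the principal point, pixels), "world_to_cam" (4x4, takes a point from world to camera coordinates); the wrist camera has in their place "hand_eye" (4x4, takes a point from camera to tool coordinates, whose origin is the TCP and whose axes are the flange's). Camera axes: x right, y up, looking along -z (the intrinsics and any distortion apply to the point x, -y, -z); pixel columns grow to the right and rows downward; lengths in m; the calibration is good to about 2 mm. A picture is of the moment at which its call begins: read the wrist's pose just before it. camera_model takes no time and is no camera call.
- workorder.close_job(): hands the job in; it is judged then, once.
The state is a dict: "time_s": time; "joints": joint angles; "qd": joint speeds; "joint_torque": joint torques, N m; "tcp_pos": TCP position; "eef_rot": TCP orientation; "contact_force": force on the tool from outside, world axes, zero at the start; "moment": the same for the moment, N m; "gripper_width": finger opening in m; "gripper_force": force on a finger pad.
Only numpy, scipy, OpenCV 4.12 (cv2) and the standard library are available. Lean on these libraries where they do the work, as an engineer would, in place of code of your own. Each camera call takes 0.05 s, during which the arm holds its last target. There are 200 camera calls.

## Working session

There is one attempt and no reset: what is moved stays moved. The work goes in short steps, Python scripts to look and compute and a tool call to move; the robot and the scene stay as the last step left them, time stands still between calls to the robot, and variables do not carry over. Pictures are saved under pics/ and viewed, at most 10 in all, crops included, and the job is handed in when it is done.

Besides the shell and the picture viewer there is one more tool, called after "Call:" as a command line: name --pt "numbers of a row" for each row, then --argument value for the rest. step_arm: Moves the arm, as the interface text tells. Its arguments: {"type":"object","properties":{"plan":{"type":"array"},"newtons":{"type":"number"}},"required":["plan"]}

```bash
mkdir -p pics; ls; python3 - <<'E'
from plant import r, eyes, workorder
import cv2
for n in ("scene","top"):
    im=eyes.capture(n); cv2.imwrite(f"pics/{n}0.png",cv2.resize(im[:,:,::-1],(800,600),interpolation=cv2.INTER_CUBIC))
    m=eyes.camera_model(n); print(n,m)
print(eyes.camera_model("wrist"))
s=r.get_state();print(s)
E
```

```text
pics
scene {'fov_y': 56.62124121433381, 'cx': 253.80061665924026, 'cy': 192.1840640210773, 'world_to_cam': array([[-0.25183989,  0.96765506, -0.01484402,  0.12445392],
       [-0.69027694, -0.1688572 ,  0.70356591,  0.30754656],
       [ 0.6783026 ,  0.18743245,  0.71047496, -1.30195851],
       [ 0.        ,  0.        ,  0.        ,  1.        ]])}
top {'fov_y': 57.263086670917524, 'cx': 260.4651917666578, 'cy': 192.97512610419471, 'world_to_cam': array([[-0.02386301, -0.9993177 ,  0.02819037, -0.00898429],
       [ 0.99670746, -0.02159602,  0.07815273, -0.52663523],
       [-0.0774906 ,  0.02996251,  0.99654275, -1.04761896],
       [ 0.        ,  0.        ,  0.        ,  1.        ]])}
{'fov_y': 58.45000276085603, 'cx': 254.78835091806985, 'cy': 188.2080275808658, 'hand_eye': array([[ 1.87549349e-04,  9.65192144e-01,  2.61541756e-01,
         6.92213375e-02],
       [ 9.99999573e-01,  5.56436163e-05, -9.22437987e-04,
         6.48210685e-04],
       [-9.04883028e-04,  2.61541817e-01, -9.65191721e-01,
        -1.58099363e-01],
       [ 0.00000000e+00,  0.00000000e+00,  0.00000000e+00,
         1.00000000e+00]])}
{'time_s': 0.1, 'joints': array([-5.37366520e+01,  2.05871086e+01,  6.39436452e-01, -1.77591322e-02,
       -7.01369592e+01, -1.65084877e+01]), 'qd': array([ 0.08681377, -0.19717775,  0.08037416,  0.01314906,  0.00907752,
        0.05178079]), 'joint_torque': array([-1.31485551e-03, -5.84161663e+01,  2.93751633e+01,  7.01538295e+00,
        1.01788758e-02, -6.07970378e-05]), 'tcp_pos': array([ 0.22798945, -0.63486191,  0.22572197]), 'eef_rot': array([ 1.79914113e+02, -8.04334096e-03, -1.60251180e+02]), 'contact_force': array([-0.1579787 , -1.04200335, -0.22270309]), 'moment': array([ 0.01765579,  0.042663  , -0.01675486]), 'gripper_force': 0.0, 'gripper_width': 0.08757261303131433}
```

View pics/scene0.png

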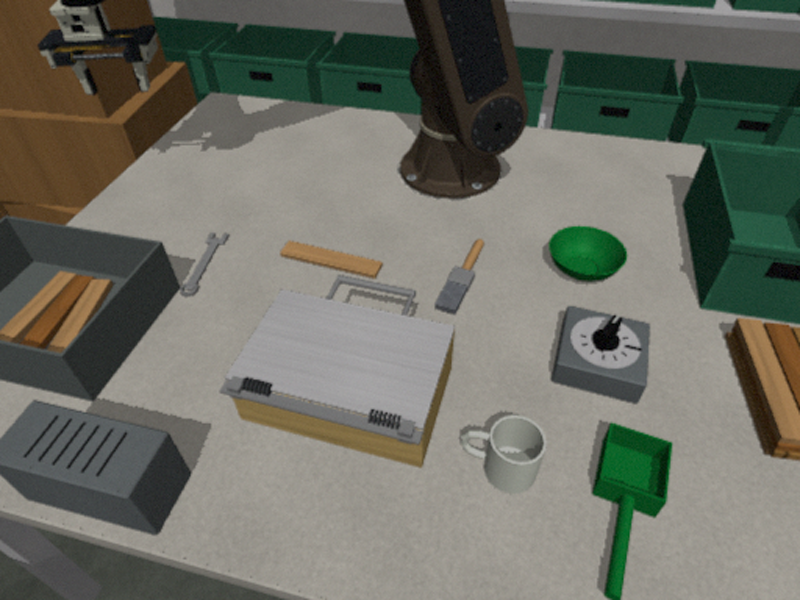

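View pics/top0.png

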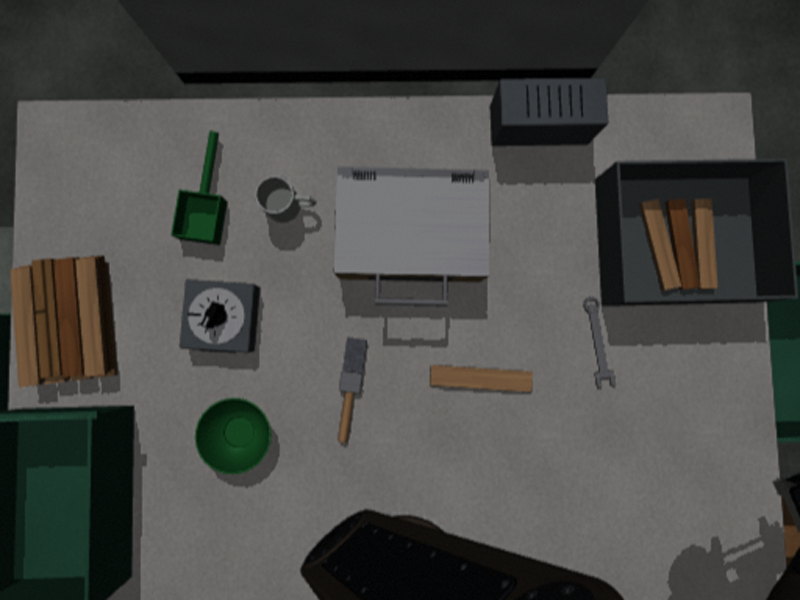

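The scene picture shows the box in the middle and the control at right. In the top picture the control is at about (217,315), with a long tick at its left (194,315). The lid bar runs (377,301)–(447,303). I'll compute positions and zoom on the dial.

```bash
cat > h.py <<'E'
import numpy as np, cv2
from scipy.spatial.transform import Rotation as R
from plant import r, eyes, workorder
def model(n, st=None):
    m=eyes.camera_model(n); f=192/np.tan(np.radians(m["fov_y"]/2))
    if n=="wrist":
        T=np.eye(4); T[:3,:3]=R.from_euler("xyz",st["eef_rot"],degrees=True).as_matrix(); T[:3,3]=st["tcp_pos"]
        W=np.linalg.inv(T@m["hand_eye"])
    else: W=m["world_to_cam"]
    return f,m["cx"],m["cy"],W,m
def px2w(M,u,v,z):
    f,cx,cy,W,_=M; d=W[:3,:3].T@np.array([(u-cx)/f,-(v-cy)/f,-1]); o=-W[:3,:3].T@W[:3,3]
    return o+d*(z-o[2])/d[2]
def w2px(M,p):
    f,cx,cy,W,_=M; c=W[:3,:3]@np.asarray(p)+W[:3,3]
    return np.array([cx+f*c[0]/-c[2], cy-f*c[1]/-c[2]])
E
python3 - <<'E'
from h import *
im=eyes.capture("top"); M=model("top"); print([k for k in M[4]])
a=cv2.resize(im[170:235,105:180,::-1],None,fx=8,fy=8,interpolation=cv2.INTER_CUBIC); cv2.imwrite("pics/dial.png",a)
s=1.5625
for n,u,v,z in [("barL",377,301,.1),("barR",447,303,.1),("lidTL",337,168,.103),("lidTR",489,170,.103),("lidBL",335,275,.103),("lidBR",489,276,.103),
 ("cTL",186,281,.05),("cTR",252,282,.05),("cBL",180,350,.05),("cBR",252,352,.05),("dial",217,315,.05),("mark",194,315,.05),
 ("slatL",431,375,.01),("brush",355,340,.02),("mug",276,190,.08),("bowl",233,435,.05)]:
    print(n,px2w(M,u/s,v/s,z).round(3))
E
```

```text
['fov_y', 'cx', 'cy', 'world_to_cam']
barL [0.522 0.035 0.1  ]
barR [ 0.516 -0.091  0.1  ]
lidTL [0.767 0.103 0.103]
lidTR [ 0.759 -0.175  0.103]
lidBL [0.57  0.11  0.103]
lidBR [ 0.563 -0.168  0.103]
cTL [0.572 0.393 0.05 ]
cTR [0.567 0.271 0.05 ]
cBL [0.443 0.403 0.05 ]
cBR [0.436 0.271 0.05 ]
dial [0.506 0.336 0.05 ]
mark [0.507 0.378 0.05 ]
slatL [ 0.383 -0.065  0.01 ]
brush [0.454 0.081 0.02 ]
mug [0.734 0.219 0.08 ]
bowl [0.285 0.306 0.05 ]
```

View pics/dial.png

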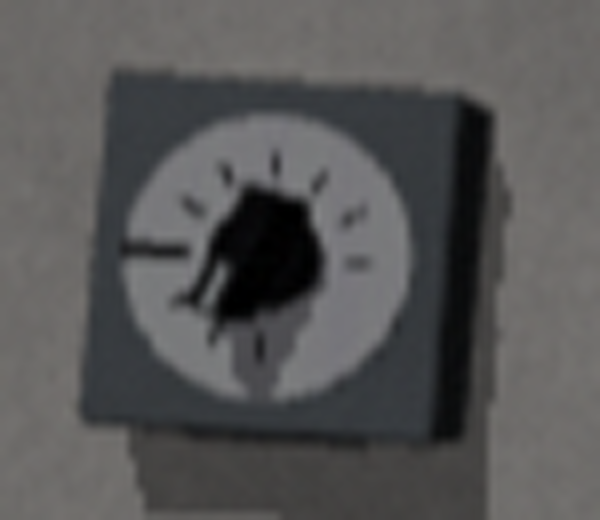

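Call:
step_arm --pt "-0.03 0.03 0 -0.03 87" --pt "-0.1 0.1 0 -0.1 87" --pt "-0.2 0.2 0 -0.2 87" --pt "-0.3 0.3 0 -0.3 87" --pt "-0.4 0.4 0 -0.4 87" --pt "-0.51 0.51 0 -0.51 87" --pt "-0.62 0.62 0 -0.62 87" --pt "-0.73 0.73 0 -0.73 87" --pt "-0.83 0.83 0 -0.83 87" --pt "-0.91 0.91 0 -0.91 87" --pt "-0.97 0.97 0 -0.97 87" --pt "-1 1 0 -1 87"

```text
time_s: 1.15
tcp_pos: [0.3796, -0.313, 0.2268]
eef_rot: [-180.0, 0.0, -99.9]
contact_force: [0.1, -0.5, -0.3]
gripper_width: 0.087
gripper_force: 0.0
```

```bash
cat >> h.py <<'E'
def go(p,yaw):
    "shares needed from the present pose to TCP p, yaw (deg)"
    s=r.get_state(); y=s["eef_rot"][2]; Rm=R.from_euler("xyz",[180,0,y],degrees=True).as_matrix()
    d=Rm.T@(np.asarray(p)-s["tcp_pos"]); t=-((yaw-y+180)%360-180)
    print("t",round(s["time_s"],2),"pos",s["tcp_pos"].round(4),"rot",s["eef_rot"].round(2),"j",s["joints"].round(0),"F",s["contact_force"].round(1),"w",s["gripper_width"].round(4),s["gripper_force"],"| share",(d/.25).round(3),"turn",round(t/60,3))
E
python3 -c "
from h import *
go([.506,.336,.227],-45)"
```

```text
Traceback (most recent call last):
  File "h.py", line 21, in go
    print("t",round(s["time_s"],2),"pos",s["tcp_pos"].round(4),"rot",s["eef_rot"].round(2),"j",s["joints"].round(0),"F",s["contact_force"].round(1),"w",s["gripper_width"].round(4),s["gripper_force"],"| share",(d/.25).round(3),"turn",round(t/60,3))
                                                                                                                                                        ^^^^^^^^^^^^^^^^^^^^^^^^
AttributeError: 'float' object has no attribute 'round'
```

Call:
step_arm --pt "-0.05 0 0 0 87" --pt "-0.18 0 0 0 87" --pt "-0.34 0 0 0 87" --pt "-0.5 0 0 0 87" --pt "-0.66 0 0 0 87" --pt "-0.82 0 0 0 87" --pt "-0.95 0 0 0 87" --pt "-1 0 0 0 87"

```text
time_s: 1.82
tcp_pos: [0.4237, -0.0665, 0.2268]
eef_rot: [-179.9, 0.0, -100.1]
contact_force: [-0.6, -0.6, 0.1]
gripper_width: 0.0871
gripper_force: 0.0
```

Call:
step_arm --pt "-0.05 0 0 0 87" --pt "-0.18 0 0 0 87" --pt "-0.34 0 0 0 87" --pt "-0.5 0 0 0 87" --pt "-0.66 0 0 0 87" --pt "-0.82 0 0 0 87" --pt "-0.95 0 0 0 87" --pt "-1 0 0 0 87"

```text
time_s: 2.48
tcp_pos: [0.4684, 0.18, 0.2263]
eef_rot: [-180.0, 0.0, -100.1]
contact_force: [0.3, 0.2, 0.9]
gripper_width: 0.087
gripper_force: 0.0
```

Call:
step_arm --pt "-0.04 0 0 -0.05 87" --pt "-0.1 0 0 -0.15 87" --pt "-0.18 0 0 -0.25 87" --pt "-0.26 0 0 -0.36 87" --pt "-0.34 0 0 -0.47 87" --pt "-0.42 0 0 -0.58 87" --pt "-0.5 0 0 -0.69 87" --pt "-0.57 0 0 -0.8 87" --pt "-0.62 0 0 -0.88 87" --pt "-0.64 0 0 -0.91 87" --pt "-0.64 0 0 -0.91 87"

```text
time_s: 3.4
tcp_pos: [0.4964, 0.3346, 0.2259]
eef_rot: [179.9, -0.0, -45.5]
contact_force: [0.3, 0.1, -0.0]
gripper_width: 0.0866
gripper_force: 0.0
```

```bash
sed -i 's/s\["gripper_width"\].round(4)/round(s["gripper_width"],4)/' h.py
python3 - <<'E'
from h import *
s=r.get_state(); im=eyes.capture("wrist"); cv2.imwrite("pics/w1.png",cv2.resize(im[:,:,::-1],(800,600),interpolation=cv2.INTER_CUBIC))
import pickle; pickle.dump(s,open("s1.pkl","wb"))
go([.506,.336,.227],-45)
E
```

```text
t 3.45 pos [0.4962 0.3339 0.226 ] rot [179.94  -0.   -45.67] j [ 53.  13.  -9.  -0. -67.  -8.] F [ 0.5 -0.6 -0.5] w 0.0874 0.0 | share [ 0.021 -0.034 -0.004] turn -0.011
```

View pics/w1.png

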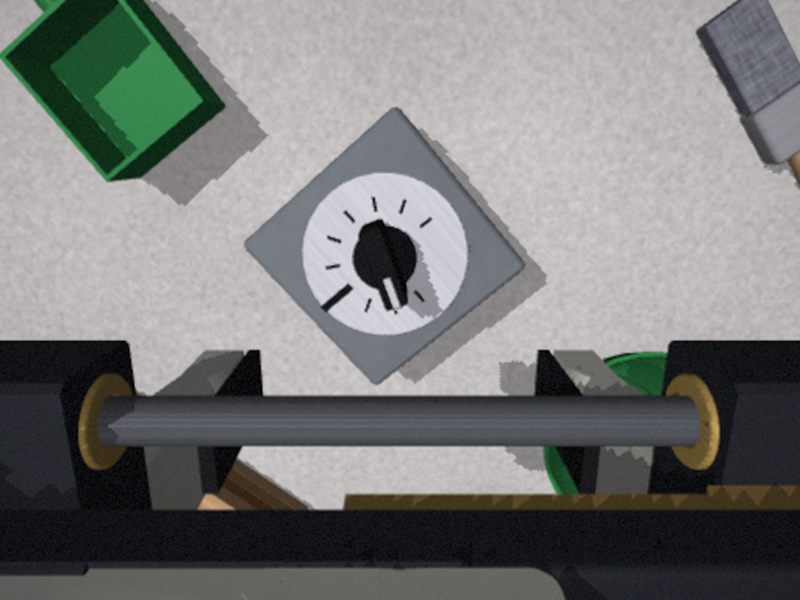

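The wrist view shows the scale centred near (385,254), the long mark from (323,308) to (351,288), and the pointer end of the bar near (395,303). The bar runs up to (373,224), so the dial stands roughly 30° from its zero mark.

```bash
python3 - <<'E'
from h import *
import pickle
s=pickle.load(open("s1.pkl","rb")); M=model("wrist",s); k=1.5625
P=lambda u,v,z: px2w(M,u/k,v/k,z)
c=P(385,254,.05); m=P(337,298,.05); print("scale",c,"mark",m,np.linalg.norm(m-c),"markdir",np.degrees(np.arctan2(*(m-c)[[1,0]])))
for q in [(246,242),(397,108),(523,266),(376,383)]: print(P(*q,.05).round(4))
t=c+[0,0,.028]
# bar top z .09
for a in [(388,283),(392,305),(373,223)]:
    p=P(*a,.09); print("bar",p.round(4),np.linalg.norm((p-c)[:2]).round(4),np.degrees(np.arctan2(*(p-c)[[1,0]])).round(1))
print("proj axis top",w2px(M,[c[0],c[1],.09])*k)
# undistorted template residual: crop
im=cv2.imread("pics/w1.png"); cv2.imwrite("pics/w1c.png",cv2.resize(im[200:340,300:480],None,fx=4,fy=4,interpolation=cv2.INTER_CUBIC))
E
```

```text
scale [0.50700321 0.33726398 0.05      ] mark [0.50902675 0.37976874 0.05      ] 0.04255289279576212 markdir 87.27436845221438
[0.5747 0.393  0.05  ]
[0.5629 0.2695 0.05  ]
[0.4389 0.2813 0.05  ]
[0.4497 0.4051 0.05  ]
bar [0.499  0.3418 0.09  ] 0.0092 150.4
bar [0.4883 0.3495 0.09  ] 0.0224 146.8
bar [0.5285 0.3233 0.09  ] 0.0256 -33.1
proj axis top [383.39072445 267.61875491]
```

View pics/w1c.png

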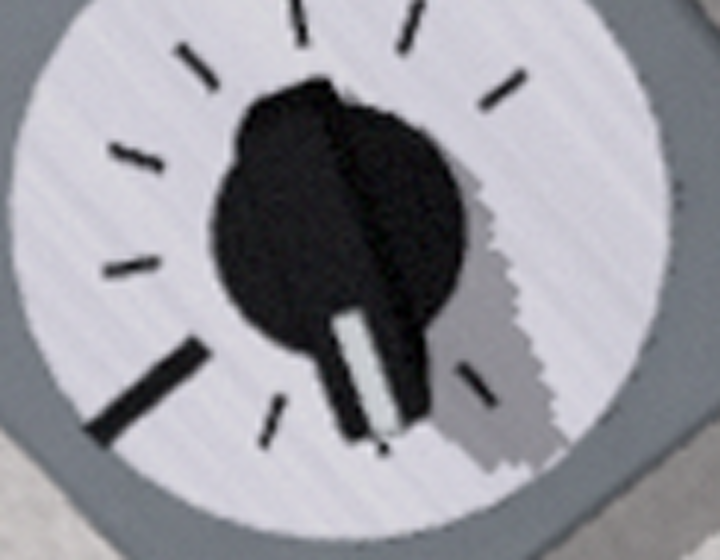

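```bash
python3 - <<'E'
from h import *
import pickle
s=pickle.load(open("s1.pkl","rb")); M=model("wrist",s); k=1.5625
P=lambda u,v,z: px2w(M,(300+u/4)/k,(200+v/4)/k,z)
def ang(n,a,b,z):
    p,q=P(*a,z),P(*b,z); print(n,p.round(4),q.round(4),np.degrees(np.arctan2(*(q-p)[[1,0]])).round(1))
ang("mark",(203,345),(97,438),.05)
ang("line",(347,315),(382,420),.09)
ang("baredge",(325,82),(408,330),.09)
ang("tick0-6",(477,385),(197,66),.05); ang("tick2-8",(273,422),(411,27),.05); ang("tick3-9",(150,391),(503,90),.05)
go([.507,.337,.1],-45)
E
```

```text
mark [0.5081 0.3678 0.05  ] [0.5097 0.3913 0.05  ] 86.1
line [0.5012 0.3405 0.09  ] [0.4869 0.3481 0.09  ] 152.2
baredge [0.5262 0.3191 0.09  ] [0.4935 0.3361 0.09  ] 152.6
tick0-6 [0.4719 0.3417 0.05  ] [0.5393 0.3358 0.05  ] -4.9
tick2-8 [0.4911 0.3693 0.05  ] [0.5198 0.3083 0.05  ] -64.8
tick3-9 [0.5089 0.3794 0.05  ] [0.5028 0.3052 0.05  ] -94.7
t 3.45 pos [0.4962 0.3339 0.226 ] rot [179.94  -0.   -45.67] j [ 53.  13.  -9.  -0. -67.  -8.] F [ 0.5 -0.6 -0.5] w 0.0874 0.0 | share [ 0.021 -0.04   0.504] turn -0.011
```

Call:
step_arm --pt "0.004 -0.01 0.03 -0.08 50" --pt "0.01 -0.03 0.1 -0.18 50" --pt "0.016 -0.04 0.2 -0.26 50" --pt "0.016 -0.04 0.32 -0.3 50" --pt "0.016 -0.04 0.42 -0.301 50" --pt "0.016 -0.04 0.5 -0.301 50" --pt "0.016 -0.04 0.57 -0.301 50" --pt "0.016 -0.04 0.62 -0.301 50" --pt "0.016 -0.04 0.65 -0.301 50" --pt "0.016 -0.04 0.656 -0.301 50" --pt "0.016 -0.04 0.656 -0.301 50"

```text
time_s: 4.37
tcp_pos: [0.5063, 0.3376, 0.0626]
eef_rot: [180.0, -0.0, -27.6]
contact_force: [-0.1, 0.1, -0.1]
gripper_width: 0.0499
gripper_force: 0.0
```

Call:
step_arm --pt "0 0 0 0 30" --pt "0 0 0 0 20" --pt "0 0 0 0 10" --pt "0 0 0 0 8" --pt "0 0 0 0 8" --pt "0 0 0 0 8" --newtons 12

```text
time_s: 4.87
tcp_pos: [0.5062, 0.3381, 0.0628]
eef_rot: [180.0, -0.0, -27.6]
contact_force: [-5.2, -5.6, 5.2]
gripper_width: 0.0153
gripper_force: 4.6
```

```bash
python3 -c "
from h import *
go([.506,.338,.062],-95)"
```

```text
t 4.87 pos [0.5062 0.3381 0.0628] rot [180.    -0.   -27.59] j [ 52.  23. -19.   0. -48.  10.] F [-5.2 -5.6  5.2] w 0.0153 4.55837219953537 | share [-0.001  0.001  0.003] turn 1.124
```

Call:
step_arm --pt "0 0.004 0 0 8" --pt "0 0.004 0 0 8" --pt "0 0.004 0 0 8" --pt "0 0.004 0 0 8" --newtons 15

```text
time_s: 5.2
tcp_pos: [0.5057, 0.3372, 0.0627]
eef_rot: [180.0, 0.0, -27.6]
contact_force: [-1.9, -0.1, 3.0]
gripper_width: 0.0139
gripper_force: 15.0
```

Call:
step_arm --pt "0 0 0 0.05 8" --pt "0 0 0 0.12 8" --pt "0 0 0 0.2 8" --pt "0 0 0 0.29 8" --pt "0 0 0 0.38 8" --pt "0 0 0 0.47 8" --pt "0 0 0 0.56 8" --pt "0 0 0 0.64 8" --pt "0 0 0 0.7 8" --pt "0 0 0 0.73 8" --pt "0 0 0 0.73 8"

```text
time_s: 6.12
tcp_pos: [0.5058, 0.3374, 0.0627]
eef_rot: [-180.0, 0.0, -71.5]
contact_force: [-1.2, -0.3, 2.0]
gripper_width: 0.0138
gripper_force: 15.0
```

Call:
step_arm --pt "0 0 0 0.05 8" --pt "0 0 0 0.12 8" --pt "0 0 0 0.2 8" --pt "0 0 0 0.28 8" --pt "0 0 0 0.35 8" --pt "0 0 0 0.39 8" --pt "0 0 0 0.393 8" --pt "0 0 0 0.393 8" --pt "0 0 0 0.393 8"

```text
time_s: 6.87
tcp_pos: [0.506, 0.3374, 0.0627]
eef_rot: [-180.0, 0.0, -94.8]
contact_force: [0.1, -0.1, 3.2]
gripper_width: 0.014
gripper_force: 15.0
```

```bash
python3 -c "
from h import *
go([.506,.338,.062],-95)"
```

```text
t 6.87 pos [0.506  0.3374 0.0627] rot [-1.7998e+02  2.0000e-02 -9.4840e+01] j [ 52.  23. -19.   0. -48. -57.] F [ 0.1 -0.1  3.2] w 0.014 15.00004380941391 | share [-0.002  0.     0.003] turn 0.003
```

Call:
step_arm --pt "0 0 0 0 25" --pt "0 0 0 0 40" --pt "0 0 0 0 45" --pt "0 0 0 0 45"

```text
time_s: 7.2
tcp_pos: [0.5057, 0.3371, 0.0624]
eef_rot: [180.0, -0.0, -94.9]
contact_force: [0.6, 0.1, -0.0]
gripper_width: 0.0349
gripper_force: 0.0
```

Call:
step_arm --pt "0 0 -0.04 0 45" --pt "0 0 -0.12 0 45" --pt "0 0 -0.24 0 45" --pt "0 0 -0.36 0 45" --pt "0 0 -0.48 0 45" --pt "0 0 -0.58 0 45" --pt "0 0 -0.64 0 45" --pt "0 0 -0.656 0 45" --pt "0 0 -0.656 0 45"

```text
time_s: 7.95
tcp_pos: [0.5062, 0.3377, 0.2285]
eef_rot: [-179.9, 0.1, -95.0]
contact_force: [0.3, 0.5, -1.2]
gripper_width: 0.0447
gripper_force: 0.0
```

```bash
python3 - <<'E'
from h import *
import pickle
s=r.get_state(); im=eyes.capture("wrist"); cv2.imwrite("pics/w2full.png",im[:,:,::-1])
pickle.dump(s,open("s2.pkl","wb")); M=model("wrist",s); c=w2px(M,[.506,.338,.06]); print(c)
u,v=int(c[0])-70,int(c[1])-60; print(u,v)
cv2.imwrite("pics/w2.png",cv2.resize(im[v:v+120,u:u+140,::-1],None,fx=5,fy=5,interpolation=cv2.INTER_CUBIC))
go([.52,-.028,.227],-92)
E
```

```text
[255.857713   168.63904231]
185 108
t 8.0 pos [0.5056 0.3372 0.2269] rot [-1.7999e+02  5.0000e-02 -9.4970e+01] j [ 52.  14.  -8.  -0. -68. -57.] F [-0.4  0.2 -1.2] w 0.0448 0.0 | share [ 1.45  -0.184 -0.   ] turn -0.049
```

View pics/w2.png

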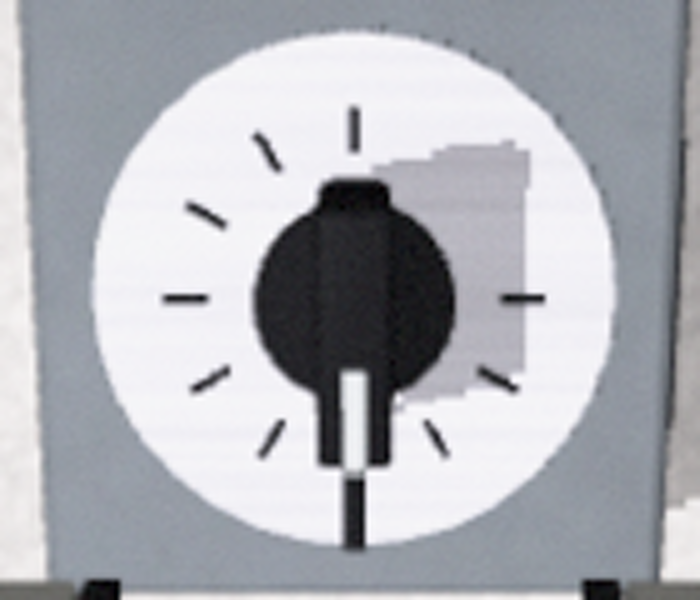

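The pointer (353,420) lines up with the long mark (353,512) and the dial has been released. Next is the lid bar.

Call:
step_arm --pt "0.04 -0.005 0 0 45" --pt "0.14 -0.02 0 0 45" --pt "0.28 -0.035 0 0 45" --pt "0.43 -0.05 0 0 45" --pt "0.58 -0.07 0 0 45" --pt "0.73 -0.09 0 0 45" --pt "0.86 -0.11 0 0 45" --pt "0.96 -0.12 0 0 45" --pt "1.0 -0.13 0 0 45"

```text
time_s: 8.75
tcp_pos: [0.5151, 0.0818, 0.2253]
eef_rot: [179.9, -0.1, -95.1]
contact_force: [-0.3, -0.1, -0.2]
gripper_width: 0.045
gripper_force: 0.0
```

Call:
step_arm --pt "0.03 -0.01 0 -0.02 45" --pt "0.12 -0.02 0 -0.04 45" --pt "0.24 -0.03 0 -0.05 45" --pt "0.35 -0.04 0 -0.05 45" --pt "0.42 -0.05 0 -0.05 45" --pt "0.45 -0.054 0 -0.05 45" --pt "0.45 -0.054 0 -0.05 45" --pt "0.45 -0.054 0 -0.05 45"

```text
time_s: 9.42
tcp_pos: [0.52, -0.0279, 0.2258]
eef_rot: [179.9, -0.0, -92.0]
contact_force: [0.6, 0.3, 0.1]
gripper_width: 0.0449
gripper_force: 0.0
```

```bash
python3 - <<'E'
from h import *
import pickle
s=r.get_state(); im=eyes.capture("wrist"); cv2.imwrite("pics/w3.png",cv2.resize(im[:,:,::-1],(800,600),interpolation=cv2.INTER_CUBIC))
pickle.dump(s,open("s3.pkl","wb"))
go([.519,-.028,.1],-92)
E
```

```text
t 9.47 pos [ 0.5201 -0.0275  0.226 ] rot [ 1.7995e+02 -1.0000e-02 -9.1970e+01] j [ 19.   6. -19.  -0. -65. -21.] F [-0.2  0.4  0.2] w 0.0451 0.0 | share [0.002 0.004 0.504] turn 0.0
```

View pics/w3.png

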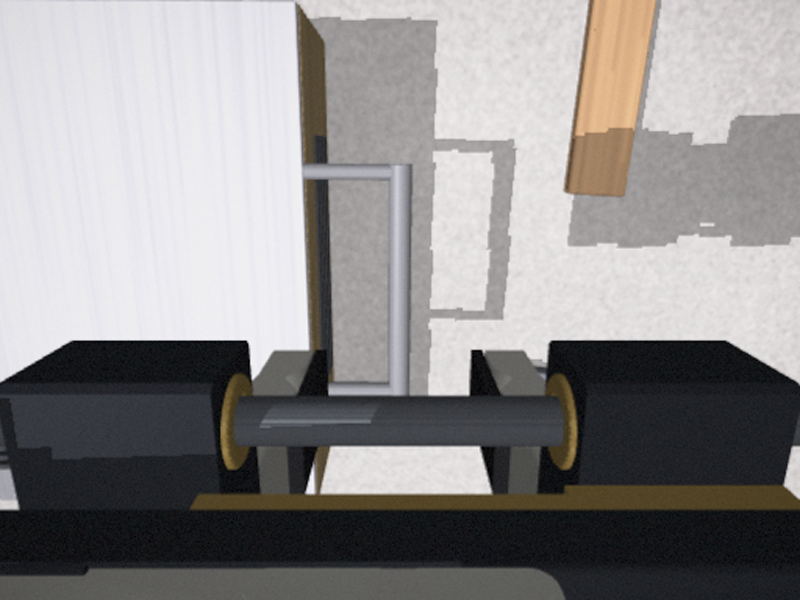

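The bar stands at column ≈400, from row 165 to 395, with end rods at rows 172 and 388. The lid's free edge runs from (296,5) to (308,338).

```bash
python3 - <<'E'
from h import *
import pickle
s=pickle.load(open("s3.pkl","rb")); M=model("wrist",s); k=1.5625
P=lambda u,v,z=.1: px2w(M,u/k,v/k,z)
a,b=P(401,166),P(399,394); print("bar",a,b,np.linalg.norm(a-b),"mid",(a+b)/2,"dir",np.degrees(np.arctan2(*(b-a)[[1,0]])))
c,d=P(296,5,.103),P(308,338,.103); print("edge",c,d,np.degrees(np.arctan2(*(d-c)[[1,0]])))
E
```

```text
bar [ 0.51683486 -0.0883355   0.1       ] [0.52230605 0.03981287 0.1       ] 0.12826511341380928 mid [ 0.51957045 -0.02426131  0.1       ] dir 87.55528761306225
edge [ 0.56403311 -0.16429942  0.103     ] [0.57157902 0.00262521 0.103     ] 87.41167879067804
```

Call:
step_arm --pt "-0.004 0.002 0.03 0.008 36" --pt "-0.008 0.003 0.1 0.008 36" --pt "-0.008 0.003 0.2 0.008 36" --pt "-0.008 0.003 0.31 0.008 36" --pt "-0.008 0.003 0.41 0.008 36" --pt "-0.008 0.003 0.49 0.008 36" --pt "-0.008 0.003 0.55 0.008 36" --pt "-0.008 0.003 0.575 0.008 36" --pt "-0.008 0.003 0.58 0.008 36" --pt "-0.008 0.003 0.58 0.008 36"

```text
time_s: 10.3
tcp_pos: [0.5196, -0.0253, 0.0815]
eef_rot: [180.0, -0.0, -92.4]
contact_force: [-0.1, 0.7, 1.2]
gripper_width: 0.036
gripper_force: 0.0
```

Call:
step_arm --pt "0 0 0 0 25" --pt "0 0 0 0 15" --pt "0 0 0 0 8" --pt "0 0 0 0 6" --pt "0 0 0 0 6" --pt "0 0 0 0 6" --pt "0 0 0 0 6" --pt "0 0 0 0 6" --newtons 15

```text
time_s: 10.97
tcp_pos: [0.5195, -0.0258, 0.0817]
eef_rot: [180.0, 0.0, -92.4]
contact_force: [-1.0, 0.9, 2.9]
gripper_width: 0.011
gripper_force: 15.0
```

Call:
step_arm --pt "0 -0.001 -0.032 0 6" --pt "0 -0.0035 -0.08 0 6" --pt "0 -0.009 -0.128 0 6" --pt "0 -0.018 -0.183 0 6" --pt "0 -0.031 -0.238 0 6" --pt "0 -0.048 -0.292 0 6" --pt "0 -0.067 -0.345 0 6" --pt "0 -0.09 -0.396 0 6" --pt "0 -0.115 -0.446 0 6" --pt "0 -0.14 -0.488 0 6" --pt "0 -0.157 -0.514 0 6" --pt "0 -0.166 -0.528 0 6"

```text
time_s: 11.97
tcp_pos: [0.5589, -0.0275, 0.2145]
eef_rot: [179.8, 0.0, -92.5]
contact_force: [-9.9, 3.5, 5.6]
gripper_width: 0.0116
gripper_force: 15.0
```

```bash
cat >> h.py <<'E'
def lid():
    s=r.get_state(); p=s["tcp_pos"]; h=np.array([.7493,-.0345]); e=np.array([np.cos(np.radians(-2.5)),np.sin(np.radians(-2.5))])
    fx=(h-p[:2])@e; fz=p[2]+.019-.1
    print("t",s["time_s"],p.round(4),s["eef_rot"].round(1),"q",np.degrees(np.arctan2(fz,fx)).round(2),"rad",np.hypot(fx,fz).round(4),"F",s["contact_force"].round(1),s["moment"].round(2),s["gripper_width"],s["gripper_force"],s["joints"].round(0))
E
python3 -c "
from h import *
lid()"
```

```text
t 11.9667 [ 0.5589 -0.0275  0.2145] [179.8   0.  -92.5] q 35.01 rad 0.2326 F [-9.9  3.5  5.6] [ 1.61  3.88 -0.05] 0.01157786218669838 14.99770849943161 [ 17.  10. -15.  -0. -65. -20.]
```

Call:
step_arm --pt "0 -0.019 -0.026 0 6" --pt "0 -0.049 -0.064 0 6" --pt "0 -0.086 -0.106 0 6" --pt "0 -0.126 -0.145 0 6" --pt "0 -0.168 -0.182 0 6" --pt "0 -0.213 -0.217 0 6" --pt "0 -0.259 -0.248 0 6" --pt "0 -0.308 -0.277 0 6" --pt "0 -0.358 -0.303 0 6" --pt "0 -0.402 -0.322 0 6" --pt "0 -0.431 -0.334 0 6" --pt "0 -0.454 -0.342 0 6"

```text
time_s: 12.97
tcp_pos: [0.6753, -0.0326, 0.3013]
eef_rot: [-179.9, -0.0, -92.4]
contact_force: [-2.7, 2.3, 5.8]
gripper_width: 0.0115
gripper_force: 15.0
```

```bash
python3 - <<'E'
from h import *
lid()
im=eyes.capture("scene"); cv2.imwrite("pics/s4.png",cv2.resize(im[:,:,::-1],(800,600),interpolation=cv2.INTER_CUBIC))
E
```

```text
t 12.9667 [ 0.6753 -0.0326  0.3013] [-179.9   -0.   -92.4] q 71.43 rad 0.2324 F [-2.7  2.3  5.8] [0.75 1.02 0.06] 0.011485244947002735 15.002490431070328 [ 14.  19.   8.   0. -79. -16.]
```

View pics/s4.png

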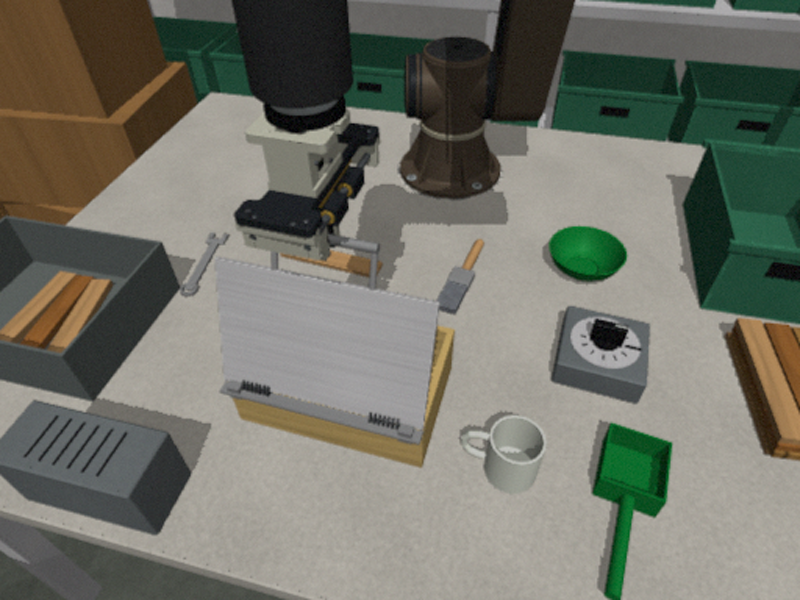

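The lid is in the gripper at about 71°, and the other things are undisturbed. I'll draw it back to about 53.5°.

Call:
step_arm --pt "0 0.023 0.008 0 6" --pt "0 0.053 0.02 0 6" --pt "0 0.089 0.036 0 6" --pt "0 0.125 0.054 0 6" --pt "0 0.16 0.073 0 6" --pt "0 0.195 0.094 0 6" --pt "0 0.222 0.112 0 6" --pt "0 0.239 0.124 0 6" --pt "0 0.248 0.13 0 6" --pt "0 0.248 0.13 0 6" --pt "0 0.248 0.13 0 6" --pt "0 0.248 0.13 0 6"

```text
time_s: 14.02
tcp_pos: [0.6126, -0.0299, 0.2671]
eef_rot: [180.0, -0.0, -92.4]
contact_force: [-3.4, 1.1, 5.2]
gripper_width: 0.0112
gripper_force: 15.0
```

```bash
python3 - <<'E'
from h import *
lid()
s=r.get_state(); im=eyes.capture("scene"); M=model("scene")
cv2.imwrite("pics/s5.png",cv2.resize(im[130:300,120:320,::-1],None,fx=3.5,fy=3.5,interpolation=cv2.INTER_CUBIC))
# predicted lid corner/bar pixels (crop coords) at several angles
h=np.array([.7493,-.0345,.1]); a=np.radians(-2.5); ex=np.array([np.cos(a),np.sin(a),0]); ey=np.array([-np.sin(a),np.cos(a),0])
for q in (48,51,54,57,60):
    t=np.radians(q); d=-np.cos(t)*ex+np.array([0,0,np.sin(t)]); n=np.cos(t)*np.array([0,0,1])+np.sin(t)*ex
    print(q,[((w2px(M,h+d*L+n*.003+ey*w)-[120,130])*3.5).round(0) for L,w in ((.18,.14),(.18,-.14),(.23,.065))])
E
```

```text
t 14.0167 [ 0.6126 -0.0299  0.2671] [180.   -0.  -92.4] q 53.68 rad 0.2309 F [-3.4  1.1  5.2] [ 0.26  1.1  -0.02] 0.011188727024555666 15.000545382499695 [ 15.  13.  -4.   0. -73. -18.]
48 [array([592., 190.]), array([132.,  99.]), array([477.,  76.])]
51 [array([589., 191.]), array([124.,  99.]), array([472.,  75.])]
54 [array([587., 193.]), array([116., 100.]), array([467.,  76.])]
57 [array([584., 196.]), array([107., 101.]), array([461.,  77.])]
60 [array([580., 200.]), array([ 98., 103.]), array([455.,  80.])]
```

View pics/s5.png

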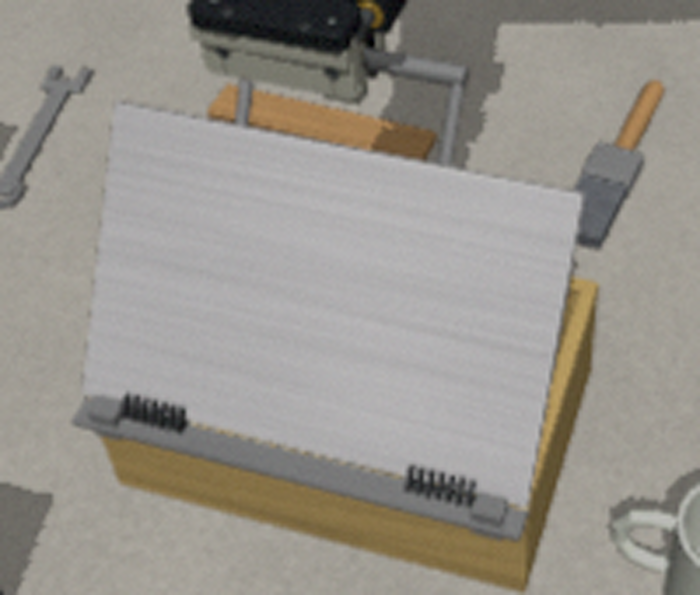

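The corners at (117,103) and (582,193) and the bar end at (466,72) match a lid angle of about 54°. The lid is still and gripped, so I'll hand the job in.

```bash
python3 -c "
from plant import workorder
print(workorder.close_job())"
```

```text
the job is handed in; nothing more can be done
None
```

I turned the dial to the long mark and released it, then raised the lid to about 71° and drew it back. It is held still in the gripper at about 54°, 6° below balance; I handed the job in at about 14 s, and the other things looked undisturbed in the last pictures.

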